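Lock the lino block in the proofing jig

ROBOT

A 6-joint arm with a two-finger parallel gripper is mounted at the origin on the work surface. World frame = base frame: x ahead of the robot, y to its left, z up, the work surface at z = 0. Lengths are in m, angles in rad, forces in N, time in s.
With the tool pointing down it reaches from about 0.35 to 0.775 m from the base axis. Payload 5.5 kg.
Tool frame: the origin (TCP) lies midway between the tips of the shut fingers; the grasp point (between the pads) lies 19 mm behind it; z points along the fingers, y is the line along which they close (so a half turn about z gives the same grasp; the last joint's range is limited). The gripper opens to 85 mm and grips with 20 to 120 N. Pads are 22 mm wide; open, the fingers measure 114 mm over their backs; the gripper's body (76 mm by 85 mm) begins 54 mm behind the grasp point. The pads swing forward as they close: fully open they stand 13 mm farther back than shut.
Start: joints at [-1.394, 0.313, 0.046, 1.304, 0, 1.431], TCP at [0.179, -0.546, 0.204] pointing down, gripper open.
Joint ranges: [-2.76, 2.76], [-0.86, 1.69], [-1.03, 1.26], [-2.2, 2.34], [-1.47, 1.5], [-3.14, 3.14]. Speed limits (rad/s): [2.57, 2.57, 3.14, 3.14, 3.14, 3.14].

INTERFACE

Orientations are given as a unit quaternion [w, x, y, z].
In Python, from workcell import env gives the robot as it stands.
- The arm moves only by the tool move_arm, never from a script. Its argument "targets" is a list of rows, each a list of 3 entries, a list of its own where there are three numbers: the shift along the tool's x, y, z in mm, then the turn, a rotation vector about the tool's x, y, z in units of 10 degrees (1.0 is 10 degrees), then the closure, from -1 (fully open) to 1 (shut). In form: [[[dx, dy, dz], [ax, ay, az], gripper], ...]. A call has 1 to 5 rows; each row is the pose to reach, as a shift and turn from the pose commanded when the call began, along the tool's axes at that moment; what a row does not reach only later rows make up. A row lasts 1/8 s, in which the tool goes at most 62.5 mm and 10.7 degrees, less where a joint would pass 70% of its speed; a pose out of reach is approached as far as the arm can. A call with a gripper value outside its range is refused whole. The fingers move at their own pace and stop on an object; "squeeze" is the grip in N (left out, the last holds). Time passes only in rows, so rows that repeat a pose let the fingers close. It gives the time, the measured TCP pose, the force, the opening and the grip force at its end, in the units of the state.
- env.get_state(): the state, without advancing time (a new reading comes with each control period).
- env.read_camera(name): name is "scene" or "top"; returns a dict with "pixels" (480x640x3 uint8, red, green, blue), "fovy" (degrees; the focal length in pixels is half the picture's height over the tangent of half this angle, whatever the lens; pixels are square), "cx", "cy" (the principal point, pixels), "extrinsics" (4x4, takes a point from world to camera coordinates). Camera axes: x right, y up, looking along -z (the intrinsics and any distortion apply to the point x, -y, -z); pixel columns grow to the right and rows downward; lengths in m; the calibration is good to about 2 mm. A picture is of the moment at which its call begins. There is no depth.
- env.hand_in(): hands the job in; it is judged then, once.
Trained networks look in a picture, given as the dict that the camera call returned (one of the last four; its "shot" number tells which), for a name from the list of things; names that differ only in an ending like _2 or _b are one class to them, and where a whole thing is asked for, a point or a joint stands for the part that bears it (a point fixed in the world has none). Each returns a list of dicts, best first, with "confidence" (0 to 1); they miss things now and then, are a little off and sometimes report something else, mostly with a low value. They report only what shows in the picture. A call takes as long as a camera call. They do not tell look-alikes from the thing itself.
- env.spot_in(thing, picture): "centre" ([x, y, z] in m, in world coordinates, good to about 4 mm: the middle of the surface that is visible of it).
- env.regions_of(thing, picture): "mask" (480x640 bool, what is visible of it).
- env.landmark_of(thing, picture): "centre" ([x, y, z] in m, in world coordinates, good to about 4 mm: a listed point, or the origin of a listed thing).
The state is a dict: "clock": time; "joint_pos": joint angles; "qvel": joint speeds; "tau": joint torques, N m; "tcp_pos": TCP position; "orientation": TCP orientation; "wrist_force": force on the tool from outside, world axes, zero at the start; "ft_torque": the same for the moment, N m; "finger_gap": finger opening in m; "grip_force": force on a finger pad.
Only numpy, scipy, OpenCV 4.12 (cv2) and the standard library are available. Lean on these libraries where they do the work, as an engineer would, in place of code of your own. Each camera call takes 0.05 s, during which the arm holds its last target. There are 200 camera calls.

TASK

Lock the lino block into the proofing jig by pressing its three push latches fully down, one after another: first the blue one, then the yellow one, then the red one. Do not press the white release button, do not shift or lift the block, and leave the tools, cup and other things where they are.

Things in the scene. Friction and masses are not known exactly. Their poses are not given: they have to be found in the camera images.
- jig: plywood proofing jig screwed to the table: board 240 mm (its x) by 400 mm (its y) by 12 mm thick, with low aluminium fences. Origin: centre of its underside, on the table top; z up. At yaw 0 its x points away from the robot. A straight row of four housings stands on the board 65 mm to +x of its origin, 62 mm apart along its y (at -93, -31, 31 and 93 mm); which of the four controls stands in which place changes from run to run
- block: the lino printing block, loose in the jig: 110 mm (x) by 190 mm (y) by 20 mm thick, wood-backed, beige face with a cut flower, 0.25 to 0.5 kg. Origin: centre of its underside, which rests on the board, 12 mm above the table; its top is 32 mm above the table
- blue_latch_top (a point): centre of the top of the blue push latch's round cap, 28 mm across; 74 mm above the table when fully up, 64 mm when fully down; moves with the cap. Its grey housing below is 36 x 34 mm, 40 mm tall. A blue arm with a steel foot runs 49 mm from the cap towards the block and comes down on the block's edge
- blue_latch (a joint): travel of the blue latch: 0 fully up, 0.010 m fully pressed down; straight down. It has no spring: it resists with a steady friction of about 7 N and stays where it is left. Starts up, within 1.5 mm of 0
- yellow_latch_top (a point): centre of the top of the yellow push latch's round cap, 28 mm across; 74 mm above the table when fully up, 64 mm when fully down; moves with the cap. Its grey housing below is 36 x 34 mm, 40 mm tall. A yellow arm with a steel foot runs 49 mm from the cap towards the block and comes down on the block's edge
- yellow_latch (a joint): travel of the yellow latch: 0 fully up, 0.010 m fully pressed down; straight down. It has no spring: it resists with a steady friction of about 7 N and stays where it is left. Starts up, within 1.5 mm of 0
- red_latch_top (a point): centre of the top of the red push latch's round cap, 28 mm across; 74 mm above the table when fully up, 64 mm when fully down; moves with the cap. Its grey housing below is 36 x 34 mm, 40 mm tall. A red arm with a steel foot runs 49 mm from the cap towards the block and comes down on the block's edge
- red_latch (a joint): travel of the red latch: 0 fully up, 0.010 m fully pressed down; straight down. It has no spring: it resists with a steady friction of about 7 N and stays where it is left. Starts up, within 1.5 mm of 0
- release_top (a point): centre of the top of the white release button, a round cap 28 mm across without an arm, 74 mm above the table when up, in the same row as the latches
- release (a joint): travel of the white release button: 0 up, 0.010 m down; spring return (about 2 N to start, 6 N at full travel). It must be left alone
- ink_jar: small ink jar, 42 mm across, 50 mm tall, black cap, standing on the jig's board left of the block; loose. Origin: centre of its underside. To be left alone
- eraser: black and white eraser, 45 x 20 x 13 mm, lying on the jig's board; loose. Origin: centre of its underside. To be left alone
- gouge_a: lino gouge with a beech mushroom handle, 130 mm long, 31 mm high, lying on the jig's board right of the block; loose. Origin: centre of its underside near the middle of its length. To be left alone
- gouge_b: second gouge like the first, lying on the table to the robot's right; loose. Origin: centre of its underside near the middle of its length. To be left alone
- saucer: white saucer, 140 mm across, 18 mm high, on the table to the robot's left; loose. Origin: centre of its underside. To be left alone
- cup: white empty cup with a handle, 76 mm across, 65 mm tall, standing on the saucer; loose. Origin: centre of its underside. To be left alone
- phone: black phone, 150 x 72 x 9 mm, lying on the table to the robot's left; loose. Origin: centre of its underside. To be left alone
- pencil: orange pencil, 170 mm long, 7 mm thick, lying on the table to the robot's right; loose. Origin: centre of its underside. To be left alone
Mind the look-alikes: they are no part of the job. What is shaped like the block but black, green or orange is not meant.

How it is judged:
By the outcome, as a careful person would: the job done as asked, in the order asked, and still so for the second after the job is handed in, with the robot touching nothing.
It also fails if it takes over 51 s, if anything falls off the work surface, if the arm or the gripper's body presses on something with over 40 N, if the wrist force passes 120 N, or if a joint passes its speed limit or range.

## Working session

There is one attempt and no reset: what is moved stays moved. The work goes in short steps, Python scripts to look and compute and a tool call to move; the robot and the scene stay as the last step left them, time stands still between calls to the robot, and variables do not carry over. Pictures are saved under pics/ and viewed, at most 13 in all, crops included, and the job is handed in when it is done.

Besides the shell and the picture viewer there is one more tool, called as name(argument=value, ...), one argument or row to a line, values as JSON. move_arm: Moves the arm, as the interface text tells. Its arguments: {"type":"object","properties":{"targets":{"type":"array","items":{"type":"array"}},"squeeze":{"type":"number"}},"required":["targets"]}

```bash
mkdir -p pics; cat > h.py <<'E'
from workcell import env
import numpy as np, cv2
from scipy.spatial.transform import Rotation as R
def save(p,name): cv2.imwrite('pics/'+name,cv2.cvtColor(p['pixels'],cv2.COLOR_RGB2BGR))
def proj(p,X):
    E=np.array(p['extrinsics']);c=E[:3,:3]@X+E[:3,3];f=240/np.tan(np.radians(p['fovy'])/2)
    return np.array([p['cx']+f*c[0]/-c[2],p['cy']-f*c[1]/-c[2]])
def totool(d,s):
    q=s['orientation'];return R.from_quat([q[1],q[2],q[3],q[0]]).inv().apply(d)*1000
E
python3 - <<'E'
from h import *
s=env.get_state();print(s['clock'],s['tcp_pos'],s['orientation'],s['wrist_force'],s['finger_gap'])
for n in('scene','top'):
    p=env.read_camera(n);save(p,n+'0.png');print(n,[k for k in p if k not in('pixels',)],p['fovy'],p['cx'],p['cy'])
    for t in('blue_latch_top','yellow_latch_top','red_latch_top','release_top'):
        for r in env.landmark_of(t,p)[:2]: print(t,np.round(r['centre'],4),round(r['confidence'],2),proj(p,np.array(r['centre'])).round())
    for r in env.landmark_of('jig',p)[:1]+env.landmark_of('block',p)[:2]: print(np.round(r['centre'],4),r['confidence'])
E
```

```text
0.0 [ 0.17901907 -0.54581141  0.20318555] [-9.44440621e-04  9.87478834e-01  1.57748724e-01 -1.20317428e-05] [ 0.60747229 -0.36631377 -0.17945252] 0.08539455107729745
scene ['fovy', 'cx', 'cy', 'extrinsics', 'shot'] 42.06244147062964 317.2870284599581 236.8894866043073
blue_latch_top [0.5658 0.1179 0.0744] 0.66 [390. 232.]
blue_latch_top [0.5897 0.4492 0.0054] 0.24 [461. 205.]
yellow_latch_top [0.5723 0.0553 0.0736] 0.64 [378. 245.]
red_latch_top [ 0.573  -0.0686  0.068 ] 0.54 [345. 273.]
release_top [ 0.5685 -0.0094  0.0725] 0.68 [360. 258.]
[0.4852 0.0232 0.0124] 0.92
[ 0.679  -0.3304  0.004 ] 0.75
top ['fovy', 'cx', 'cy', 'extrinsics', 'shot'] 51.231258264935775 322.70575463407846 237.43692419042645
blue_latch_top [0.5655 0.1211 0.0745] 0.57 [270. 200.]
blue_latch_top [0.5704 0.0559 0.076 ] 0.54 [298. 197.]
yellow_latch_top [0.5679 0.0565 0.0776] 0.63 [298. 198.]
red_latch_top [ 0.5704 -0.072   0.0745] 0.65 [351. 196.]
release_top [ 0.5707 -0.0043  0.0772] 0.49 [323. 196.]
[0.5691 0.0568 0.0776] 0.5
[0.2398 0.2518 0.0008] 0.88
[ 6.816e-01 -3.331e-01  3.000e-04] 0.85
```

View pics/scene0.png

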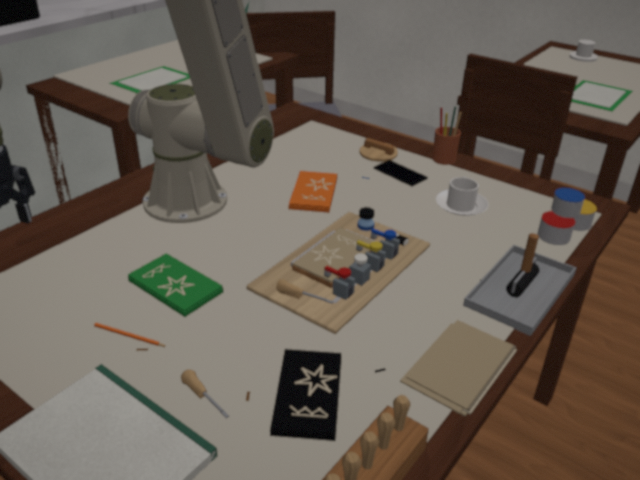

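View pics/top0.png

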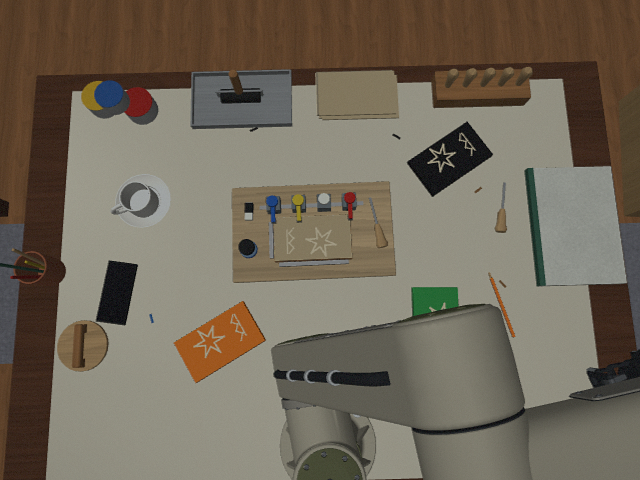

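Candidates in the top picture: blue, yellow, white and red caps on the jig at (272,203), (298,201), (324,199) and (350,199). Look-alikes are the paint tins at (109,94), (95,96) and (138,101). I choose the armed caps on the jig and check them in a close crop.

```bash
python3 - <<'E'
from h import *
p=env.read_camera('top')
im=p['pixels'];c=cv2.resize(im[180:240,230:390],None,fx=5,fy=5,interpolation=cv2.INTER_CUBIC)
cv2.imwrite('pics/crop1.png',cv2.cvtColor(c,cv2.COLOR_RGB2BGR))
def back(u,v,z):
    E=np.array(p['extrinsics']);f=240/np.tan(np.radians(p['fovy'])/2)
    d=E[:3,:3].T@np.array([(u-p['cx'])/f,-(v-p['cy'])/f,-1]);o=-E[:3,:3].T@E[:3,3]
    return o+d*(z-o[2])/d[2]
hsv=cv2.cvtColor(im,cv2.COLOR_RGB2HSV)
for n,(a,b) in dict(blue=(100,130),yellow=(20,35),red=(0,8)).items():
    m=((hsv[...,0]>=a)&(hsv[...,0]<=b)&(hsv[...,1]>130)&(hsv[...,2]>60))
    w=np.zeros_like(m);w[185:222,255:365]=m[185:222,255:365]
    # cap: rows wider than the arm
    k=cv2.morphologyEx(w.astype(np.uint8),cv2.MORPH_OPEN,cv2.getStructuringElement(cv2.MORPH_ELLIPSE,(9,9)))
    v,u=np.nonzero(k);print(n,len(u),u.mean(),v.mean(),u.min(),u.max(),v.min(),v.max(),back(u.mean(),v.mean(),.072).round(4))
for q in ((272,203),(298,201),(324,199),(350,199)): print(back(*q,.074).round(4))
E
```

```text
blue 94 271.8936170212766 200.88297872340425 267 277 196 206 [0.5642 0.118  0.072 ]
yellow 91 298.0 199.75824175824175 293 303 195 205 [0.5653 0.0557 0.072 ]<stdin>:15: RuntimeWarning: Mean of empty slice.
  ret = ret.dtype.type(ret / rcount)
Traceback (most recent call last):
ValueError: zero-size array to reduction operation minimum which has no identity
```

View pics/crop1.png

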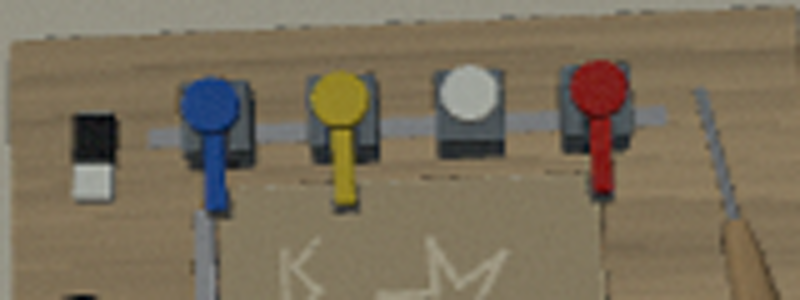

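The crop shows caps at full-picture (272.2,200.6) blue, (297.8,199.6) yellow, (323.8,198.4) white and (349.8,197.4) red. That puts blue at about (0.565,0.119), yellow at (0.567,0.0565) and red at (0.571,-0.0685), spaced 62 mm as described. I set out now with the fingers closing.

move_arm(
  targets=[
    [[41,-37,0],[0,0,0],1],
    [[82,-73,0],[0,0,0],1],
    [[123,-110,0],[0,0,0],1],
    [[164,-146,0],[0,0,0],1],
    [[205,-183,0],[0,0,0],1],
  ],
  squeeze=30,
)

```text
clock: 1.38
tcp_pos: [0.3176, -0.3073, 0.2043]
orientation: [0.0, 0.988, 0.157, 0.0]
wrist_force: [1.1, 0.3, 0.0]
finger_gap: -0.0001
grip_force: 0.0
```

```bash
python3 - <<'E'
from h import *
s=env.get_state();print(s['clock'],s['tcp_pos'],s['joint_pos'],s['finger_gap'],totool(np.array([.565,.119,.11])-s['tcp_pos'],s))
E
```

```text
1.375 [ 0.31759687 -0.30730492  0.20431613] [-9.51022777e-01  5.49403228e-02 -2.71622690e-01  1.24325119e+00
  8.76836407e-05  1.87428769e+00] -0.0001394908085174155 [ 367.6918823  -328.29422542   94.15577126]
```

move_arm(
  targets=[
    [[41,-37,0],[0,0,-0.6],1],
    [[82,-73,0],[0,0,-1.2],1],
    [[123,-110,0],[0,0,-1.8],1],
    [[164,-146,0],[0,0,-2.4],1],
    [[205,-183,0],[0,0,-3],1],
  ],
)

```text
clock: 2.0
tcp_pos: [0.4556, -0.0693, 0.2044]
orientation: [0.001, 0.912, 0.41, 0.0]
wrist_force: [1.0, -1.3, -0.4]
finger_gap: 0.0001
grip_force: 0.0
```

```bash
python3 - <<'E'
from h import *
s=env.get_state();print(s['clock'],s['tcp_pos'],s['joint_pos'],s['finger_gap'],totool(np.array([.565,.119,.10])-s['tcp_pos'],s))
E
```

```text
2.0 [ 0.45561062 -0.06934315  0.20444798] [-3.25354657e-01  9.13413776e-02 -2.31498856e-01  1.24668544e+00
 -2.18801332e-04  1.97241703e+00] 0.00014654976256561438 [213.39846515 -43.57193567 104.45640675]
```

move_arm(
  targets=[
    [[50,-10,10],[0,0,0],1],
    [[100,-20,25],[0,0,0],1],
    [[150,-31,45],[0,0,0],1],
    [[200,-41,70],[0,0,0],1],
    [[213,-44,104],[0,0,0],1],
  ],
)

```text
clock: 2.62
tcp_pos: [0.5662, 0.1199, 0.0998]
orientation: [0.0, 0.912, 0.409, 0.002]
wrist_force: [-1.0, -0.7, 0.0]
finger_gap: 0.0001
grip_force: 0.0
```

```bash
python3 - <<'E'
from h import *
p=env.read_camera('top');q=env.read_camera('scene')
s=env.get_state();print(s['clock'],s['tcp_pos'],s['joint_pos'],totool(np.array([.565,.119,.0735])-s['tcp_pos'],s))
print(proj(p,s['tcp_pos']),proj(q,s['tcp_pos']))
a=cv2.resize(p['pixels'][160:250,230:390],None,fx=5,fy=5)[:300*0+450];
u,v=proj(q,s['tcp_pos']).astype(int)
b=cv2.resize(q['pixels'][v-40:v+50,u-80:u+80],None,fx=5,fy=5)
cv2.imwrite('pics/top2.png',a[...,::-1]);cv2.imwrite('pics/sc2.png',b[...,::-1])
E
```

```text
2.725 [0.56162252 0.11845072 0.09616316] [ 6.80006147e-02  3.69975318e-01 -1.43095223e-01  1.06451831e+00
  4.79830894e-05  2.36661006e+00] [ 2.76610417  2.26476091 22.63950681]
[270.67288475 199.33916882] [389.40382855 223.44541309]
```

View pics/sc2.png

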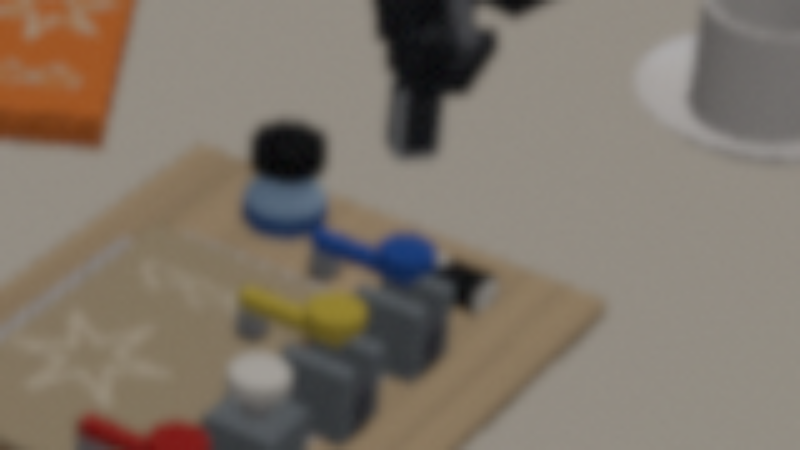

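View pics/top2.png

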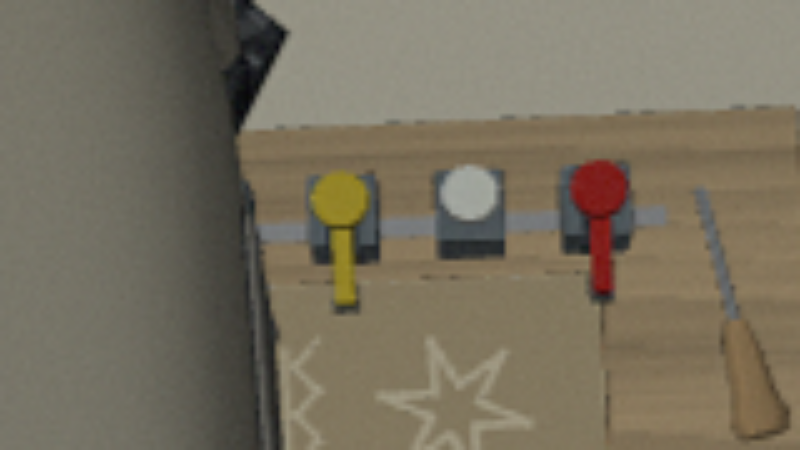

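```bash
python3 - <<'E'
from h import *
p=env.read_camera('scene');s=env.get_state();print(s['clock'],s['tcp_pos'],s['joint_pos'],s['qvel'],s['orientation'],s['finger_gap'])
u,v=proj(p,s['tcp_pos']).astype(int);print(u,v,-np.array(p['extrinsics'])[:3,:3].T@np.array(p['extrinsics'])[:3,3])
b=cv2.resize(p['pixels'][v-50:v+40,u-80:u+80],None,fx=5,fy=5)
cv2.imwrite('pics/sc3.png',b[...,::-1])
E
```

```text
2.775 [0.5622253  0.11752312 0.09825842] [ 6.64918950e-02  3.67507023e-01 -1.41298285e-01  1.06672065e+00
 -2.82421734e-04  2.36620772e+00] [-0.02657373 -0.04375181  0.03358588  0.02452537 -0.0011904  -0.00127552] [-6.88327152e-04  9.12703191e-01  4.08616289e-01 -2.26682596e-03] -0.00028270321820092194
389 222 [ 1.15865136 -0.94389421  0.84997679]
```

View pics/sc3.png

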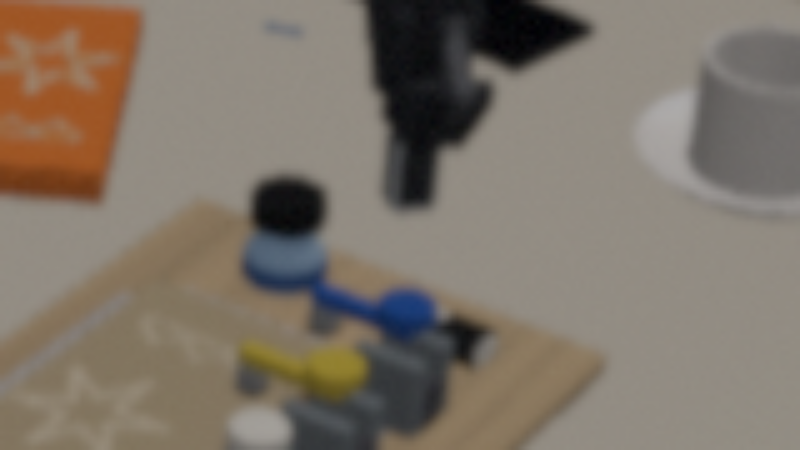

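Scene crop: the shut fingertips end at about (390.6,213) and the blue cap is at (390,232). The tip looks about 20 mm higher than the reading suggests, so I descend carefully and look again.

move_arm(
  targets=[
    [[1,1,5],[0,0,0],1],
    [[1,1,10],[0,0,0],1],
    [[1,1,14],[0,0,0],1],
    [[1,1,14],[0,0,0],1],
  ],
)

```text
clock: 3.28
tcp_pos: [0.5653, 0.1167, 0.0861]
orientation: [0.0, 0.913, 0.408, -0.0]
wrist_force: [0.8, -0.8, 0.1]
finger_gap: -0.0003
grip_force: 0.0
```

```bash
python3 - <<'E'
from h import *
p=env.read_camera('scene');S=[]
for i in range(4):
    s=env.get_state();S.append(s['tcp_pos']);env.read_camera('top')
print(s['clock'],np.array(S).round(4),s['wrist_force'])
u,v=proj(p,np.mean(S,0));print(u,v,p['pixels'].shape);u=390;v=220
b=cv2.resize(p['pixels'][v-30:v+30,u-40:u+40],None,fx=10,fy=10,interpolation=cv2.INTER_CUBIC)
cv2.imwrite('pics/sc4.png',b[...,::-1])
E
```

```text
3.475 [[0.5654 0.1168 0.0863]
 [0.5655 0.117  0.0863]
 [0.5655 0.117  0.0863]
 [0.5656 0.1171 0.0863]] [0.64415945 0.53667085 0.15276599]
390.16095079627485 227.9402541323566 (480, 640, 3)
```

View pics/sc4.png

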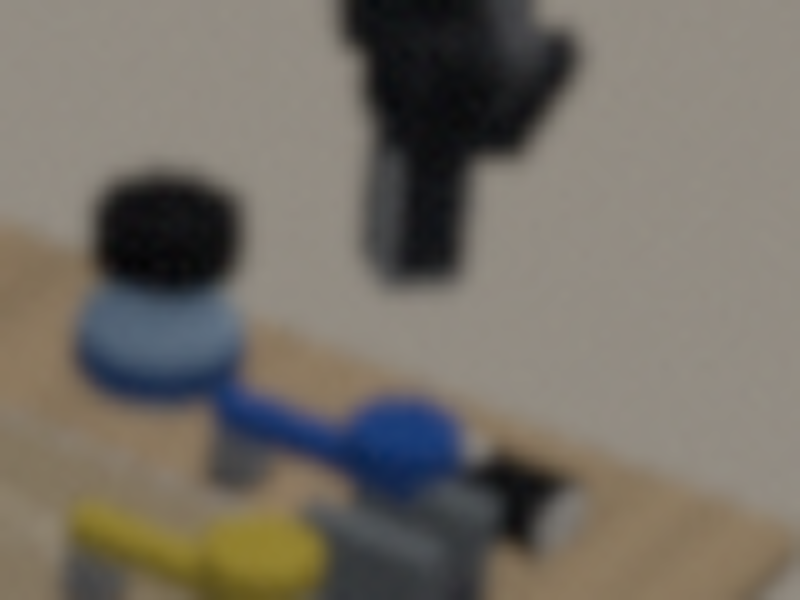

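move_arm(
  targets=[
    [[0,0,4],[0,0,0],1],
    [[0,0,8],[0,0,0],1],
    [[0,0,11],[0,0,0],1],
    [[0,0,13],[0,0,0],1],
    [[0,0,13],[0,0,0],1],
  ],
)

```text
clock: 4.15
tcp_pos: [0.5653, 0.1171, 0.0728]
orientation: [-0.0, 0.913, 0.408, -0.0]
wrist_force: [-0.0, 0.3, 0.4]
finger_gap: -0.0003
grip_force: 0.0
```

```bash
python3 - <<'E'
from h import *
p=env.read_camera('scene');t=env.read_camera('top');s=env.get_state()
print(s['clock'],s['tcp_pos'],s['wrist_force'],proj(p,s['tcp_pos']),s['joint_pos'])
u=390;v=220
b=cv2.resize(p['pixels'][v-30:v+30,u-40:u+40],None,fx=10,fy=10,interpolation=cv2.INTER_CUBIC)
cv2.imwrite('pics/sc5.png',b[...,::-1])
E
```

```text
4.25 [0.56552545 0.11715298 0.07312676] [-0.15176977  0.41926376 -0.81320225] [389.74538541 232.75032022] [ 6.53636730e-02  3.88069263e-01 -1.76463980e-01  1.00613491e+00
 -1.09044506e-04  2.36656952e+00]
```

View pics/sc5.png

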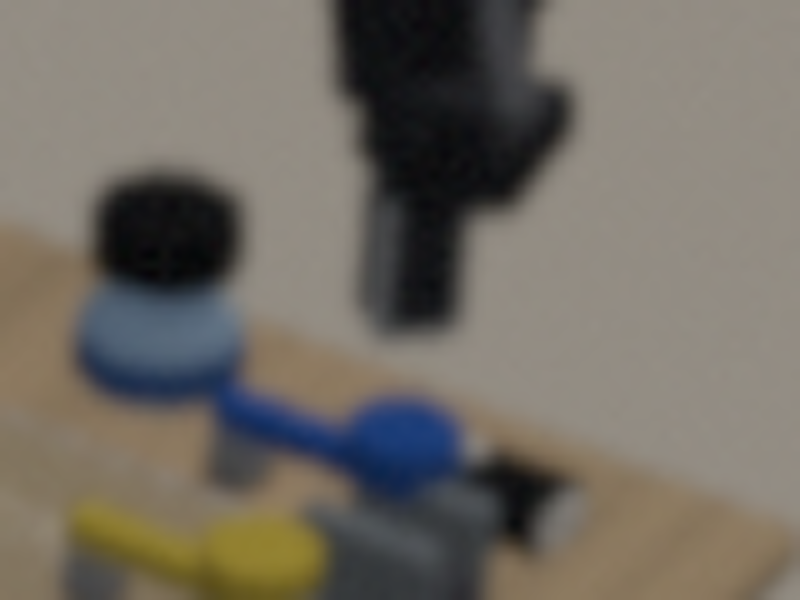

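Tip at (391.5,222.8), cap at (390,233), and no contact at a reading of z=0.073. First I check the world frame against the robot base.

```bash
python3 - <<'E'
from h import *
p=env.read_camera('scene');t=env.read_camera('top')
for q in (p,t): print(proj(q,np.zeros(3)),proj(q,np.array([.5655,.1171,.073])))
h=cv2.cvtColor(p['pixels'],cv2.COLOR_RGB2HSV)[215:250,375:405]
m=(h[...,0]>100)&(h[...,0]<130)&(h[...,1]>150);print(m[:,5:23].astype(int).sum(1))
# finger silhouettes: dark pixels per row
g=p['pixels'].max(2);
for v in range(190,226,3): print(v,np.nonzero(g[v,370:420]<75)[0]+370)
E
```

```text
[185.74205712 201.76988623] [389.71922316 232.80257891]
[327.97171583 442.92540091] [272.22081541 200.23901442]
[ 0  0  0  0  0  0  0  0  0  0  0  0  0  0  0  0  5  8 13 15 12 10  8  4
  0  0  0  0  0  0  0  0  0  0  0]
190 [384 385 386 387 388 389 390 391 392 393 394 395 396 397 398 399 400 401
 402 403]
193 [384 385 386 387 388 389 390 391 392 393 394 395 396 397 398 399 400 401]
196 [384 385 386 387 388 389 390 391 392 393 394 395 396 397 398 399 400 401]
199 [385 386 387 388 389 390 391 392 393 394 395 396 397 398 399 400 401 402
 403 404 405 406]
202 [386 387 388 389 390 391 392 393 394 395 396 397 398 399 400 401 402 403
 404 405 406]
205 [387 388 389 390 391 392 393 394 395 396 397 398 399 400 401 402 403 404]
208 [387 388 389 390 391 392 393 394 395 396 397 398 399 400 401 402]
211 [370 371 372 373 387 388 389 390 391 392 393 394 395 396]
214 [370 371 372 373 387 388 389 390 391 392 393 394 395]
217 [370 371 372 387 388 389 390 391 392 393 394 395]
220 [388 389 390 391 392 393 394 395]
223 []
```

move_arm(
  targets=[
    [[0,0,4],[0,0,0],1],
    [[0,0,8],[0,0,0],1],
    [[0,0,12],[0,0,0],1],
    [[0,0,12],[0,0,0],1],
  ],
)

```text
clock: 4.85
tcp_pos: [0.565, 0.1171, 0.0605]
orientation: [-0.0, 0.913, 0.408, -0.001]
wrist_force: [-0.7, 0.7, 0.0]
finger_gap: -0.0001
grip_force: 0.0
```

```bash
python3 - <<'E'
from h import *
p=env.read_camera('scene');s=env.get_state();print(s['tcp_pos'],s['wrist_force'],proj(p,s['tcp_pos']))
h=cv2.cvtColor(p['pixels'],cv2.COLOR_RGB2HSV)[215:250,375:405]
m=(h[...,0]>100)&(h[...,0]<130)&(h[...,1]>150);print(m[:,5:23].astype(int).sum(1))
g=p['pixels'].max(2);
for v in range(220,236,1): print(v,g[v,382:402])
E
```

```text
[0.56522692 0.11713498 0.06074744] [-0.10975782  0.00890483 -0.33776627] [389.20131531 237.21134198]
[ 0  0  0  0  0  0  0  0  0  0  0  0  0  0  0  0  5  8 13 15 12 10  7  5
  0  0  0  0  0  0  0  0  0  0  0]
220 [147 143 131 102  75  71  65  42  27  20  24  25  39  78 117 140 146 147
 147 147]
221 [146 143 129 100  74  70  63  41  21  24  24  26  46  85 120 141 145 147
 146 148]
222 [147 143 129 100  73  69  60  39  22  24  22  27  49  90 123 142 146 146
 147 147]
223 [146 142 128  98  74  72  58  35  24  18  24  29  52  94 126 142 146 146
 146 147]
224 [145 140 126 100  76  68  56  35  25  19  20  30  57  96 129 143 146 146
 146 146]
225 [142 139 127 105  85  71  54  36  21  26  26  32  62 103 132 144 147 147
 146 147]
226 [141 139 132 116  97  79  60  44  40  40  45  54  79 112 136 145 146 147
 146 146]
227 [140 139 136 128 111  92  77  69  67  74  79  87 104 125 140 146 147 148
 146 146]
228 [139 140 139 133 122 104  91  87  89  94 103 113 125 135 143 146 147 146
 147 146]
229 [139 139 138 132 119 102 103 104 103 105 105 116 130 137 142 145 144 145
 147 148]
230 [131 133 129 114 110 112 114 113 114 115 114 113 114 128 137 141 144 144
 146 146]
231 [111 114 107 109 116 118 118 119 119 118 119 116 116 111 127 137 142 141
 143 144]
232 [113 110 106 111 116 119 119 121 120 120 120 120 119 115 113 134 137 138
 140 141]
233 [112 109 104 106 113 117 118 119 119 120 120 119 120 116 114 131 135 133
 133 136]
234 [100  99  96  94 101 109 113 115 117 117 117 116 116 115 116 128 126 115
 113 121]
235 [ 86  86  84  81  89  97 101 104 107 108 107 107 104 102 105 107 102  83
  80  92]
```

move_arm(
  targets=[
    [[0,0,3],[0,0,0],1],
    [[0,0,6],[0,0,0],1],
    [[0,0,8],[0,0,0],1],
    [[0,0,8],[0,0,0],1],
  ],
)

```text
clock: 5.4
tcp_pos: [0.5652, 0.1172, 0.0528]
orientation: [-0.0, 0.913, 0.408, -0.0]
wrist_force: [0.5, 0.2, 0.5]
finger_gap: -0.0005
grip_force: 0.0
```

```bash
python3 - <<'E'
from h import *
p=env.read_camera('scene');s=env.get_state();print(s['tcp_pos'],s['wrist_force'],proj(p,s['tcp_pos']))
for v in range(224,242,1): print(v,[tuple(x[[0,2]].tolist()) for x in p['pixels'][v,382:400:2]])
E
```

```text
[0.56535273 0.11717266 0.05294819] [-0.1664126   0.17540881  0.46124878] [388.9877541  240.03813454]
224 [(145, 115), (125, 105), (71, 71), (58, 62), (20, 23), (20, 22), (51, 47), (126, 113), (146, 131)]
225 [(142, 103), (122, 94), (71, 70), (56, 59), (20, 23), (22, 24), (56, 52), (128, 115), (147, 132)]
226 [(141, 97), (120, 87), (71, 71), (54, 56), (24, 26), (21, 25), (59, 54), (132, 117), (146, 131)]
227 [(139, 95), (121, 85), (73, 72), (49, 52), (21, 24), (20, 21), (62, 58), (134, 120), (146, 131)]
228 [(139, 95), (124, 87), (76, 72), (49, 52), (23, 25), (26, 30), (68, 64), (135, 119), (146, 130)]
229 [(139, 96), (128, 92), (85, 83), (53, 59), (38, 43), (40, 47), (77, 75), (134, 113), (144, 126)]
230 [(132, 99), (125, 98), (79, 93), (60, 77), (53, 74), (54, 78), (80, 92), (132, 108), (144, 119)]
231 [(111, 108), (106, 101), (63, 106), (57, 98), (53, 100), (53, 105), (71, 109), (125, 106), (141, 107)]
232 [(77, 114), (77, 105), (41, 112), (43, 111), (39, 113), (39, 117), (53, 117), (114, 109), (137, 99)]
233 [(44, 113), (48, 105), (29, 112), (32, 117), (30, 119), (29, 120), (44, 121), (108, 115), (136, 104)]
234 [(29, 102), (26, 96), (20, 101), (26, 113), (25, 116), (28, 118), (36, 115), (104, 117), (127, 107)]
235 [(41, 87), (20, 82), (21, 89), (23, 100), (25, 107), (27, 108), (31, 103), (88, 105), (102, 92)]
236 [(76, 83), (37, 76), (17, 77), (14, 86), (22, 93), (21, 93), (28, 89), (63, 81), (63, 60)]
237 [(110, 87), (71, 77), (26, 74), (19, 78), (17, 82), (28, 84), (40, 82), (49, 64), (32, 32)]
238 [(128, 92), (99, 81), (40, 70), (24, 73), (24, 78), (43, 81), (62, 84), (54, 65), (41, 45)]
239 [(123, 95), (110, 86), (51, 65), (36, 67), (34, 74), (53, 75), (72, 84), (72, 79), (61, 68)]
240 [(106, 93), (102, 88), (64, 70), (52, 65), (48, 68), (56, 67), (68, 76), (76, 83), (71, 78)]
241 [(89, 88), (89, 90), (74, 80), (63, 71), (53, 64), (57, 64), (60, 66), (68, 74), (70, 75)]
```

move_arm(
  targets=[
    [[0,0,2],[0,0,0],1],
    [[0,0,4],[0,0,0],1],
    [[0,0,5],[0,0,0],1],
    [[0,0,5],[0,0,0],1],
  ],
)

```text
clock: 5.95
tcp_pos: [0.5653, 0.1172, 0.0479]
orientation: [-0.0, 0.913, 0.408, -0.0]
wrist_force: [0.3, -0.1, -0.8]
finger_gap: -0.0001
grip_force: 0.0
```

```bash
python3 - <<'E'
from h import *
p=env.read_camera('scene');s=env.get_state();print(s['tcp_pos'],s['wrist_force'],proj(p,s['tcp_pos']))
for v in range(227,238,1): print(v,[tuple(x[[0,2]].tolist()) for x in p['pixels'][v,382:400:2]])
E
```

```text
[0.56541722 0.1171565  0.04801713] [-0.4863483  -0.61801002  0.32829852] [388.83864421 241.82197999]
227 [(140, 95), (118, 83), (71, 70), (52, 54), (23, 28), (20, 25), (60, 56), (135, 121), (146, 131)]
228 [(139, 95), (115, 82), (71, 71), (48, 51), (20, 24), (21, 24), (63, 58), (134, 119), (147, 130)]
229 [(138, 95), (118, 85), (73, 73), (48, 51), (20, 25), (22, 25), (67, 59), (133, 112), (145, 126)]
230 [(132, 100), (115, 89), (72, 77), (49, 52), (26, 29), (27, 33), (68, 64), (131, 104), (144, 118)]
231 [(110, 108), (103, 97), (69, 84), (54, 60), (41, 48), (42, 55), (63, 79), (124, 101), (141, 106)]
232 [(76, 114), (78, 104), (63, 96), (62, 82), (51, 76), (49, 83), (57, 98), (114, 107), (137, 99)]
233 [(42, 111), (47, 102), (50, 101), (56, 101), (53, 103), (45, 105), (49, 112), (108, 114), (135, 104)]
234 [(27, 100), (27, 94), (31, 97), (40, 107), (37, 111), (34, 112), (38, 113), (103, 116), (127, 107)]
235 [(41, 87), (19, 81), (20, 87), (22, 99), (26, 106), (23, 106), (30, 103), (87, 104), (103, 92)]
236 [(77, 83), (36, 76), (21, 78), (20, 87), (15, 91), (22, 93), (29, 89), (63, 83), (62, 59)]
237 [(109, 87), (70, 77), (23, 74), (14, 77), (16, 81), (29, 84), (40, 82), (47, 64), (34, 36)]
```

The fingertips now cover the top of the blue cap in the picture, at rows 231–233. So the tip is over the cap and really is higher than the reading says. I feel for contact next.

move_arm(
  targets=[
    [[0,0,1],[0,0,0],1],
    [[0,0,2],[0,0,0],1],
    [[0,0,3],[0,0,0],1],
    [[0,0,3],[0,0,0],1],
  ],
)

```text
clock: 6.5
tcp_pos: [0.5656, 0.1172, 0.0459]
orientation: [0.0, 0.913, 0.408, 0.0]
wrist_force: [-0.8, 0.0, 5.3]
finger_gap: -0.0002
grip_force: 2.6
```

move_arm(
  targets=[
    [[0,0,1],[0,0,0],1],
    [[0,0,2],[0,0,0],1],
    [[0,0,3],[0,0,0],1],
    [[0,0,3],[0,0,0],1],
  ],
)

```text
clock: 7.0
tcp_pos: [0.5657, 0.1172, 0.043]
orientation: [0.0, 0.913, 0.408, 0.0]
wrist_force: [-2.2, 0.4, 5.8]
finger_gap: -0.0001
grip_force: 2.9
```

move_arm(
  targets=[
    [[0,0,1],[0,0,0],1],
    [[0,0,2],[0,0,0],1],
    [[0,0,3],[0,0,0],1],
    [[0,0,4],[0,0,0],1],
    [[0,0,4],[0,0,0],1],
  ],
)

```text
clock: 7.62
tcp_pos: [0.5656, 0.1172, 0.039]
orientation: [0.0, 0.913, 0.408, 0.0]
wrist_force: [-2.7, -0.6, 6.3]
finger_gap: -0.0
grip_force: 2.9
```

```bash
python3 - <<'E'
from h import *
p=env.read_camera('scene');s=env.get_state();print(s['tcp_pos'],s['wrist_force'],s['ft_torque'])
b=cv2.resize(p['pixels'][205:265,345:425],None,fx=10,fy=10,interpolation=cv2.INTER_CUBIC)
cv2.imwrite('pics/sc6.png',b[...,::-1])
E
```

```text
[0.56565524 0.11717133 0.03896938] [-1.3942029   0.52301956  5.979848  ] [-0.04211572  0.38564295 -0.02582186]
```

View pics/sc6.png

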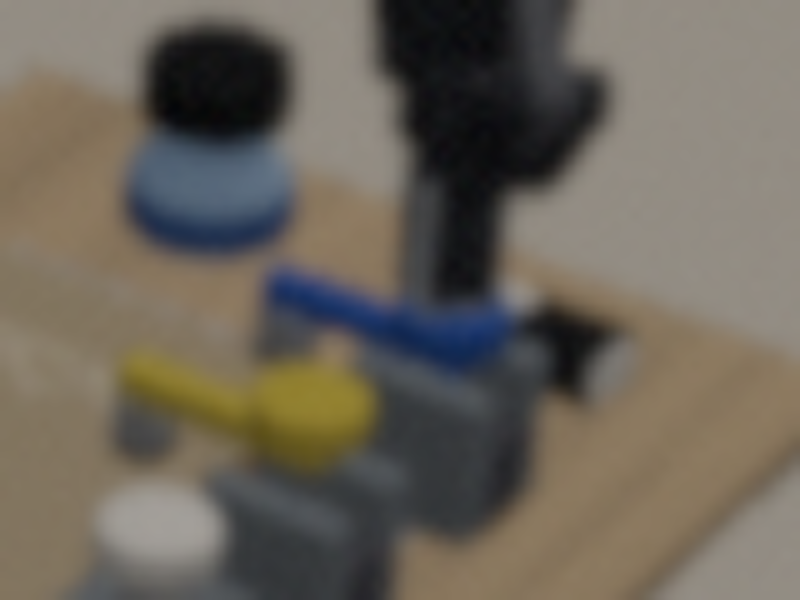

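The blue cap at (390,238) is going down under the fingertips, and the tip sits centred on the cap. I press on to the stop.

move_arm(
  targets=[
    [[0,0,1],[0,0,0],1],
    [[0,0,2],[0,0,0],1],
    [[0,0,3],[0,0,0],1],
    [[0,0,3],[0,0,0],1],
  ],
)

```text
clock: 8.18
tcp_pos: [0.5657, 0.1172, 0.0368]
orientation: [0.0, 0.913, 0.408, 0.001]
wrist_force: [-4.0, 0.5, 11.1]
finger_gap: -0.0001
grip_force: 5.6
```

move_arm(
  targets=[
    [[0,0,1],[0,0,0],1],
    [[0,0,2],[0,0,0],1],
    [[0,0,2],[0,0,0],1],
  ],
)

```text
clock: 8.55
tcp_pos: [0.5659, 0.1172, 0.0366]
orientation: [0.001, 0.913, 0.408, 0.001]
wrist_force: [-7.3, -1.3, 22.8]
finger_gap: 0.0001
grip_force: 11.5
```

Blue reached its stop: force rose to 23 N at a reading of 0.0366, about 27 mm below the true tip height. I lift and go to yellow, 62 mm to -y.

move_arm(
  targets=[
    [[0,0,-12],[0,0,0],1],
    [[0,0,-28],[0,0,0],1],
    [[-22,22,-30],[0,0,0],1],
    [[-45,43,-30],[0,0,0],1],
    [[-45,43,-30],[0,0,0],1],
  ],
)

```text
clock: 9.18
tcp_pos: [0.568, 0.0533, 0.0636]
orientation: [0.0, 0.914, 0.407, 0.0]
wrist_force: [0.2, 0.6, -1.2]
finger_gap: 0.0
grip_force: 0.0
```

```bash
python3 - <<'E'
from h import *
p=env.read_camera('scene');t=env.read_camera('top');s=env.get_state();print(s['tcp_pos'],s['wrist_force'])
for n in('blue','yellow','red'): 
  for q in (p,t):
    r=env.landmark_of(n+'_latch_top',q)[:1]
    print(n,[(np.round(x['centre'],4),x['confidence']) for x in r])
print(proj(p,s['tcp_pos']+[0,0,.0275]),totool(np.array([.567,.0555,.0])-s['tcp_pos'],s))
b=cv2.resize(p['pixels'][200:275,325:425],None,fx=8,fy=8,interpolation=cv2.INTER_CUBIC)
cv2.imwrite('pics/sc7.png',b[...,::-1])
E
```

```text
[0.56760955 0.05496507 0.0633018 ] [0.86586029 0.79459455 0.35946909]
blue [(array([0.5681, 0.1188, 0.0638]), 0.41)]
blue []
yellow [(array([0.5675, 0.053 , 0.0732]), 0.74)]
yellow []
red [(array([ 0.5702, -0.0683,  0.0695]), 0.72)]
red [(array([ 0.573 , -0.0716,  0.0779]), 0.69)]
[376.18146566 238.24229164] [-2.79192009e-02 -8.02371389e-01  6.33019078e+01]
```

View pics/sc7.png

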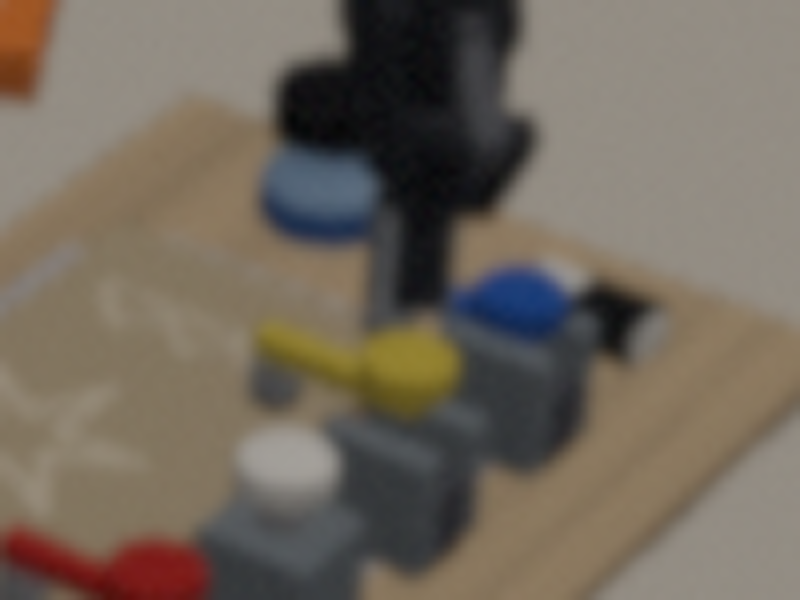

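Blue at (390,237) is down, z about 0.064, and the tip stands over the yellow cap at (376,246). I press yellow.

move_arm(
  targets=[
    [[0,0,7],[0,0,0],1],
    [[0,0,13],[0,0,0],1],
    [[0,0,16],[0,0,0],1],
    [[0,0,18],[0,0,0],1],
    [[0,0,20],[0,0,0],1],
  ],
)

```text
clock: 10.2
tcp_pos: [0.567, 0.055, 0.0436]
orientation: [-0.0, 0.913, 0.408, -0.0]
wrist_force: [-3.5, 0.6, 7.6]
finger_gap: 0.0001
grip_force: 3.5
```

move_arm(
  targets=[
    [[0,0,2],[0,0,0],1],
    [[0,0,4],[0,0,0],1],
    [[0,0,6],[0,0,0],1],
    [[0,0,7],[0,0,0],1],
    [[0,0,7],[0,0,0],1],
  ],
)

```text
clock: 10.82
tcp_pos: [0.567, 0.055, 0.0368]
orientation: [-0.0, 0.913, 0.408, -0.0]
wrist_force: [-3.8, 0.5, 6.8]
finger_gap: -0.0003
grip_force: 3.6
```

move_arm(
  targets=[
    [[0,0,1],[0,0,0],1],
    [[0,0,2],[0,0,0],1],
    [[0,0,2],[0,0,0],1],
  ],
)

```text
clock: 11.2
tcp_pos: [0.5672, 0.055, 0.0367]
orientation: [0.0, 0.913, 0.408, 0.0]
wrist_force: [-7.4, 0.3, 20.1]
finger_gap: 0.0003
grip_force: 9.7
```

Yellow is at its stop. I lift high over the white button to red, 124 mm on.

move_arm(
  targets=[
    [[0,0,-22],[0,0,0],1],
    [[0,0,-45],[0,0,0],1],
    [[-30,28,-45],[0,0,0],1],
    [[-60,57,-45],[0,0,0],1],
    [[-90,85,-45],[0,0,0],1],
  ],
)

```text
clock: 11.82
tcp_pos: [0.5709, -0.07, 0.0791]
orientation: [0.0, 0.913, 0.408, 0.0]
wrist_force: [0.4, -0.5, 0.4]
finger_gap: -0.0002
grip_force: 0.0
```

move_arm(
  targets=[
    [[0,0,5],[0,0,0],1],
    [[0,0,15],[0,0,0],1],
    [[0,0,15],[0,0,0],1],
  ],
)

```text
clock: 12.2
tcp_pos: [0.5695, -0.0675, 0.0627]
orientation: [-0.001, 0.913, 0.408, -0.001]
wrist_force: [-0.1, -0.2, 0.4]
finger_gap: -0.0001
grip_force: 0.0
```

```bash
python3 - <<'E'
from h import *
p=env.read_camera('scene');s=env.get_state();print(s['tcp_pos'],s['wrist_force'])
for n in('blue_latch_top','yellow_latch_top','red_latch_top','release_top'): 
    print(n,[(np.round(x['centre'],4),x['confidence']) for x in env.landmark_of(n,p)[:1]])
print(proj(p,s['tcp_pos']+[0,0,.0275]),proj(p,np.array([.571,-.069,.074])),totool(np.array([.571,-.069,.0])-s['tcp_pos'],s))
g=p['pixels']
hs=cv2.cvtColor(g,cv2.COLOR_RGB2HSV)[255:290,320:365];m=((hs[...,0]<8)|(hs[...,0]>172))&(hs[...,1]>150)
for r in m: print(''.join('.#'[int(x)] for x in r))
for v in range(256,272,2): print(v,np.nonzero(g[v,325:365].max(1)<80)[0]+325)
E
```

```text
[ 0.56995481 -0.06751208  0.06322819] [ 0.76422223 -0.15806702  0.40117611]
blue_latch_top [(array([0.5663, 0.1197, 0.0607]), 0.48)]
yellow_latch_top [(array([0.569 , 0.0544, 0.0615]), 0.49)]
red_latch_top [(array([ 0.571 , -0.0668,  0.0673]), 0.56)]
release_top [(array([ 0.5692, -0.0093,  0.0736]), 0.46)]
[344.8353989  263.88272878] [344.50368857 270.88121185] [-0.36592483  1.87849217 63.22537231]
.............................................
.............................................
.............................................
.............................................
.............................................
.............................................
.............................................
.............................................
.............................................
.............................................
.............................................
.......#.....................................
......####...................................
.....#######.........#######.................
......#########.....##########...............
........
[... 496 characters left out ...]
.
.............................................
.............................................
.............................................
.............................................
.............................................
.............................................
.............................................
.............................................
.............................................
256 [341 342 343 344 345 346 347 348 349]
258 [340 341 342 343 344 345 346 347 348 349]
260 [340 341 342 343 344 345 346 347 348 349]
262 [341 342 343 344 345 346 347 348 349]
264 [342 343 344 345 346 347 348]
266 []
268 [350 351 352 353 354]
270 [351 352 353 354 355 356 357 358 359]
```

Red cap centre column is about 345 and the tip column is 345, so they line up. I press red.

move_arm(
  targets=[
    [[0,0,7],[0,0,0],1],
    [[0,0,13],[0,0,0],1],
    [[0,0,16],[0,0,0],1],
    [[0,0,18],[0,0,0],1],
    [[0,0,20],[0,0,0],1],
  ],
)

```text
clock: 13.08
tcp_pos: [0.5705, -0.0688, 0.0447]
orientation: [0.0, 0.913, 0.408, -0.0]
wrist_force: [-3.1, 0.4, 7.6]
finger_gap: -0.0
grip_force: 3.5
```

move_arm(
  targets=[
    [[0,0,2],[0,0,0],1],
    [[0,0,4],[0,0,0],1],
    [[0,0,6],[0,0,0],1],
    [[0,0,7],[0,0,0],1],
    [[0,0,7],[0,0,0],1],
  ],
)

```text
clock: 13.7
tcp_pos: [0.5705, -0.0688, 0.0378]
orientation: [0.0, 0.913, 0.408, -0.0]
wrist_force: [-2.8, -0.1, 5.4]
finger_gap: 0.0001
grip_force: 2.8
```

move_arm(
  targets=[
    [[0,0,1],[0,0,0],1],
    [[0,0,2],[0,0,0],1],
    [[0,0,2],[0,0,0],1],
  ],
)

```text
clock: 14.08
tcp_pos: [0.5706, -0.0688, 0.0368]
orientation: [0.0, 0.913, 0.408, 0.0]
wrist_force: [-5.0, 1.0, 12.2]
finger_gap: 0.0003
grip_force: 5.9
```

One millimetre more to press as firmly as on the others, then lift clear.

move_arm(
  targets=[
    [[0,0,1],[0,0,0],1],
    [[0,0,1],[0,0,0],1],
  ],
)

```text
clock: 14.32
tcp_pos: [0.5707, -0.0688, 0.0367]
orientation: [0.001, 0.913, 0.408, 0.0]
wrist_force: [-6.8, 1.4, 17.2]
finger_gap: 0.0001
grip_force: 8.8
```

move_arm(
  targets=[
    [[0,0,-20],[0,0,0],1],
    [[0,0,-50],[0,0,0],1],
    [[-40,35,-100],[0,0,0],1],
    [[-85,75,-120],[0,0,0],1],
    [[-85,75,-120],[0,0,0],1],
  ],
)

```text
clock: 14.95
tcp_pos: [0.5712, -0.1862, 0.1564]
orientation: [0.002, 0.914, 0.406, 0.001]
wrist_force: [0.3, 0.1, 0.0]
finger_gap: 0.0
grip_force: 0.0
```

```bash
python3 - <<'E'
from h import *
p=env.read_camera('scene');s=env.get_state();print(s['clock'],s['tcp_pos'],s['wrist_force'])
for n in('blue_latch_top','yellow_latch_top','red_latch_top','release_top'): 
    print(n,[(np.round(x['centre'],4),x['confidence']) for x in env.landmark_of(n,p)[:1]])
b=cv2.resize(p['pixels'][200:320,250:410],None,fx=5,fy=5,interpolation=cv2.INTER_CUBIC)
cv2.imwrite('pics/end.png',b[...,::-1])
E
```

```text
15.0 [ 0.57067546 -0.18554416  0.15555129] [0.8734837  0.07575312 0.12955986]
blue_latch_top [(array([0.5704, 0.1171, 0.0601]), 0.68)]
yellow_latch_top [(array([0.5681, 0.0561, 0.0639]), 0.67)]
red_latch_top [(array([ 0.569 , -0.0689,  0.0603]), 0.48)]
release_top [(array([ 0.5657, -0.01  ,  0.0704]), 0.49)]
```

View pics/end.png

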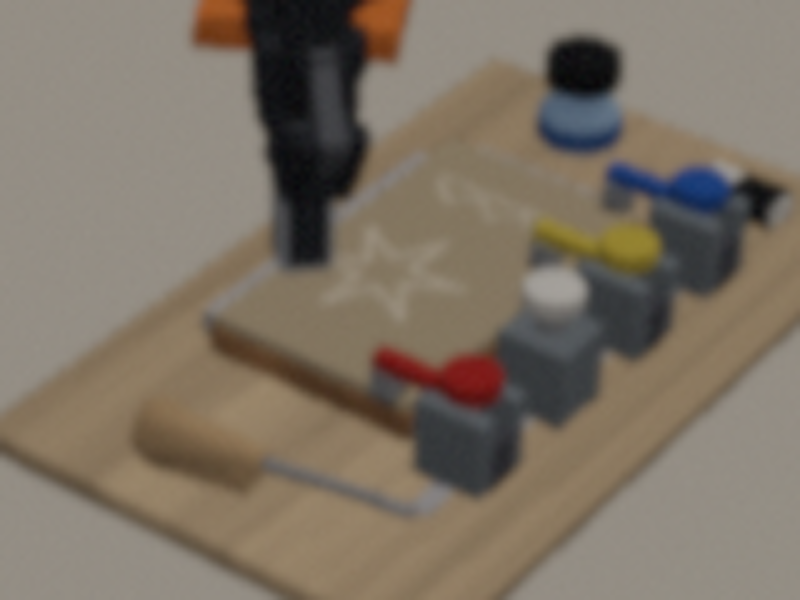

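All three latches are down (blue (390,237), yellow (376,249), red (344,276)). The white button is up at (361,258), the block and tools are in place, and the arm is clear.

```bash
python3 -c "
from workcell import env
print(env.hand_in())"
```

```text
the job is handed in; nothing more can be done
None
```

I pressed the blue, yellow and red latches in that order, each to its stop. In the last picture the white button was still up and the block and the things on the jig in place, and I handed the job in at about 15 s.

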